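# Stack the parts trays on the dock

## Task

Build the kit stack on the black dock, from the bottom up: first the blue tray, then the white tray, then the green tray, and last the yellow lid. Each must sit fully down over the one below, its chamfered corners matching, and be let go before the next goes on. Keep the trays and the lid upright throughout so that nothing spills, and do not disturb the other things on the bench.

Things in the scene. Friction and masses are not known exactly. Their poses are not given: they have to be found in the camera images.
- blue_tray: Blue open parts tray, 0.24 kg, three silver blocks fixed inside. Side walls 90 x 56 mm outside, 3 mm thick, from z = 8 to the rim at z = 32 mm; below them a flared skirt, 105 x 71 mm at z = 0. Both corners of the +x end are chamfered 14 mm, the others square. Origin: centre of underside, z up, x towards the chamfered end. Grip across the 56 mm (y) above the skirt.
- white_tray: White open parts tray, 0.20 kg, eight brass studs fixed inside. Form, origin and axes as the blue tray. Every tray and the lid has a recess underneath, 8 mm deep, 101 x 67 mm at the mouth narrowing to 93 x 59 mm, chamfered alike: it slides over the 90 x 56 mm rim below and centres itself. Seated on a tray: origin 24 mm above that tray's origin.
- green_tray: Green open parts tray, 0.20 kg, three dark brackets fixed inside. Form, recess, origin and axes as the blue and white trays. Seated on a tray: origin 24 mm above that tray's origin.
- lid: Yellow flat lid with a black grip bar, 0.12 kg. Outline, chamfers, flared skirt and recess as the trays; flat top at z = 13 mm. The bar, at the centre, is 50 mm long (x), 16 mm wide (y), from z = 13 to 36 mm. Origin: centre of underside, z up, x towards the chamfered end. Seated on a tray: origin 24 mm above that tray's origin.
- dock: Stacking dock, fixed on the bench: dark steel plate 130 x 96 x 5 mm with a black block 90 x 56 mm in its middle, top at z = 20 mm, the two corners at its +x end chamfered 14 mm like the trays'. A tray's recess fits over the block with 1.5 mm play; seated, the tray's origin is 12 mm above the dock's. Origin: centre of underside, z up, x towards the chamfered end.
- jar: Bystander: small upright jar, red cap, 40 mm across, 55 mm high. Origin: centre of the underside. Loose; not to be moved.
- heatsink: Bystander: finned aluminium heat sink 40 x 36 mm, 32 mm high. Origin: centre of the underside. Loose; not to be moved.
- carton: Bystander: brown cardboard carton 64 x 60 mm, 46 mm high. Origin: centre of the underside. Loose; not to be moved.
- tape: Bystander: orange tape roll lying flat, 90 mm across, 40 mm high. Origin: centre of the underside. Loose; not to be moved.
- driver: Bystander: screwdriver with a red handle, lying on the bench, about 200 mm long, up to 35 mm high. Origin: under its middle, x along it towards the tip. Loose; not to be moved.
Things that resemble listed ones, but are neither listed nor needed, are in the scene too. Of the things like the lid, leave any that is red or turquoise; of the rest the larger one is meant.

How it is judged:
On the way, in this order (a step that is already met when the one before it is completed fails the run):
1. the blue tray sits fully down on the dock, let go (horizontal distance between blue_tray and dock below 0.006 m and z of blue_tray in the frame of dock between 0.009 and 0.015 m and angle between the x axis of blue_tray and the x axis of dock, either way round below 0.12 rad and angle between blue_tray's own z axis and vertical below 0.08 rad and contact force between the fingers and blue_tray below 0.1 N), for 0.2 s.
2. the white tray sits fully down on the blue tray, let go (horizontal distance between white_tray and blue_tray below 0.006 m and z of white_tray in the frame of blue_tray between 0.021 and 0.027 m and angle between the x axis of white_tray and the x axis of blue_tray, either way round below 0.12 rad and angle between white_tray's own z axis and vertical below 0.08 rad and contact force between the fingers and white_tray below 0.1 N), for 0.2 s.
3. the green tray sits fully down on the white tray, let go (horizontal distance between green_tray and white_tray below 0.006 m and z of green_tray in the frame of white_tray between 0.021 and 0.027 m and angle between the x axis of green_tray and the x axis of white_tray, either way round below 0.12 rad and angle between green_tray's own z axis and vertical below 0.08 rad and contact force between the fingers and green_tray below 0.1 N), for 0.2 s.
4. the yellow lid sits fully down on the green tray, let go (horizontal distance between lid and green_tray below 0.006 m and z of lid in the frame of green_tray between 0.021 and 0.027 m and angle between the x axis of lid and the x axis of green_tray, either way round below 0.12 rad and angle between lid's own z axis and vertical below 0.08 rad and contact force between the fingers and lid below 0.1 N), for 0.2 s.
At the end, for the whole second after the job is handed in: Dock, blue tray, white tray, green tray, yellow lid, in that order upward: each centred within 6 mm on the one below, within 3 mm of its seated height, turned within 0.12 rad of it, within 0.08 rad of upright; all let go and at rest (all of step 1 and all of step 2 and all of step 3 and all of step 4 and linear speed of each of blue_tray, white_tray, green_tray, lid below 0.02 m/s and angular speed of each of blue_tray, white_tray, green_tray, lid below 0.2 rad/s); the robot touches nothing.
It fails at once if a tray or the lid is tipped by more than 0.5 rad (angle between any of blue_tray, white_tray, green_tray, lid's own z axis and vertical above 0.5 rad).
It fails at once if the jar, heat sink, carton, tape roll or screwdriver is moved by more than 25 mm (distance of any of jar, heatsink, carton, tape, driver from where it was at the start of the episode above 0.025 m).
It also fails if it takes over 128 s, if anything falls off the work surface, if the arm or the gripper's body presses on something with over 40 N, if the wrist force passes 120 N, or if a joint passes its speed limit or range.

## Robot

A 7-joint arm with a two-finger parallel gripper is mounted at the origin on the work surface. World frame = base frame: x ahead of the robot, y to its left, z up, the work surface at z = 0. Lengths are in m, angles in rad, forces in N, time in s.
With the tool pointing down it reaches from about 0.425 to 0.875 m from the base axis. Payload 8.4 kg.
Tool frame: the origin (TCP) lies at the centre of the arm's flange, where the gripper is bolted on; the fingertips stand 173 mm ahead of it and the grasp point (between the pads) lies 155 mm ahead of it; z points along the fingers, y is the direction in which the jaws open and shut (so a half turn about z gives the same grasp; the last joint's range is limited). The gripper opens to 85 mm and grips with 20 to 120 N. Pads are 22 mm wide; open, the fingers measure 114 mm over their backs; the gripper's body (76 mm by 85 mm) begins 54 mm behind the grasp point. The pads swing forward as they close: fully open they stand 13 mm farther back than shut.
Start: joints at [1.015, 0.333, 0.04, 1.465, -0.013, 1.343, -0.059], TCP at [0.287, -0.583, 0.405] pointing down, gripper open.
Joint ranges: [-2.58, 2.58], [-0.38, 2.09], [-1.3, 1.39], [0.25, 2.4], [-1.5, 4.64], [0.08, 2.09], [-2.65, 2.65]. Speed limits (rad/s): [2.22, 2.22, 2.79, 2.79, 3.14, 3.14, 3.14].

## Interface

Orientations are given as a unit quaternion [w, x, y, z].
In Python, from bench import telemetry, imaging, job, cut_out, mark_of gives the robot as it stands.
- The arm moves only by the tool arm_command, never from a script. Its argument "increments" is a list that holds one entry, the list of rows, each a list of 5 numbers: the opening, from -1 (shut) to 1 (fully open), then the shift along the tool's x, y, z in mm, then the turn about the tool's z in rad. In form: [[[grip, x, y, z, roll], ...]]. A call has 1 to 12 rows; each row shifts and turns the pose as measured when the row begins, along the tool's axes as they then stand; what a row does not reach is not made up. A row lasts 1/8 s, in which the tool goes at most 62.5 mm and 10.7 degrees, less where a joint would pass 70% of its speed; a pose out of reach is approached as far as the arm can. A call is refused whole if a number of a shift passes 62.5 or a number of a turn 0.188, either way. A call with a gripper value outside its range is refused whole. The fingers move at their own pace and stop on an object; "force" is the grip in N (left out, the last holds). Time passes only in rows, so rows that do not move let the fingers close. It gives the time, the measured TCP pose, the force and the opening at its end, in the units of the state.
- telemetry.observe(): the state, without advancing time (a new reading comes with each control period).
- imaging.read_camera(name): name is "scene" or "top" or "wrist"; returns the picture (400x640x3 uint8, blue, green, red); there is no depth.
- imaging.camera_model(name): a dict with "intrinsics" (3x3 intrinsics, pixels), "camera_from_world" (4x4, takes a point from world to camera coordinates); the wrist camera has in their place "mount" (4x4, takes a point from camera to tool coordinates, whose origin is the TCP and whose axes are the flange's). Camera axes: x right, y up, looking along -z (the intrinsics and any distortion apply to the point x, -y, -z); pixel columns grow to the right and rows downward; lengths in m; the calibration is good to about 2 mm. A picture is of the moment at which its call begins: read the wrist's pose just before it. camera_model takes no time and is no camera call.
- job.close_job(): hands the job in, once; it reports no verdict.
Trained networks look in the newest picture that a camera, given by its name, has taken for a name from the list of things; names that differ only in an ending like _2 or _b are one class to them, and where a whole thing is asked for, a point or a joint stands for the part that bears it (a point fixed in the world has none). Each returns a list of dicts, best first, with "conf" (0 to 1); they miss things now and then, are a little off and sometimes report something else, mostly with a low value. They report only what shows in the picture. A call takes as long as a camera call. They do not tell look-alikes from the thing itself.
- cut_out(camera, query): "mask" (400x640 bool, what is visible of it) and "point" ([row, column] in pixels, amid what is visible of it).
- mark_of(camera, query): "point" ([row, column] in pixels: a listed point, or the origin of a listed thing).
The state is a dict: "time_s": time; "joints": joint angles; "qvel": joint speeds; "joint_efforts": joint torques, N m; "ee_pos": TCP position; "eef_rot": TCP orientation; "contact_force": force on the tool from outside, world axes, zero at the start; "wrist_torque": the same for the moment, N m; "width": opening from 0.0 (shut) to 1.0 (fully open).
Only numpy, scipy, OpenCV 4.12 (cv2) and the standard library are available. Lean on these libraries where they do the work, as an engineer would, in place of code of your own. Each camera call takes 0.05 s, during which the arm holds its last target.

## Working session

There is one attempt and no reset: what is moved stays moved. The work goes in short steps, Python scripts to look and compute and a tool call to move; the robot and the scene stay as the last step left them, time stands still between calls to the robot, and variables do not carry over. Pictures are saved under pics/ and viewed, and the job is handed in when it is done.

Besides the shell and the picture viewer there is one more tool, called after "Request:" as name(argument=value, ...) on one line, values as JSON. arm_command: Moves the arm, as the interface text tells. Its arguments: {"type":"object","properties":{"increments":{"type":"array"},"force":{"type":"number"}},"required":["increments"]}

```bash
ls; mkdir -p pics; python3 - <<'E'
from bench import telemetry, imaging
import cv2,numpy as np
s=telemetry.observe(); print(s)
for n in("scene","top","wrist"):
    im=imaging.read_camera(n); cv2.imwrite(f"pics/{n}0.png",im)
    print(n,imaging.camera_model(n))
E
```

```text
pics
{'time_s': 0.0, 'joints': array([ 1.01480883,  0.33390232,  0.03984438,  1.46629578, -0.01339937,
        1.34324944, -0.05853101]), 'qvel': array([-0.00150909, -0.00099484,  0.00091379, -0.00066165,  0.00047923,
        0.0016422 ,  0.00032798]), 'joint_efforts': array([ 6.09250092e-04, -6.58544469e+01,  1.36584185e+00, -4.05566311e+01,
        1.68720534e-02,  1.24373517e-02, -6.09549693e-05]), 'ee_pos': array([ 0.28662235, -0.58319798,  0.40381416]), 'eef_rot': array([-7.61280663e-04,  9.74033353e-01,  2.26403169e-01, -2.27789162e-04]), 'contact_force': array([ 0.67554916,  0.13626099, -0.49854959]), 'wrist_torque': array([-0.02324205,  0.00864488, -0.00608859]), 'width': 1.0003062889140546}
scene {'intrinsics': array([[503.33253373,   0.        , 326.4651294 ],
       [  0.        , 503.33253373, 198.70301514],
       [  0.        ,   0.        ,   1.        ]]), 'camera_from_world': array([[-0.72946772,  0.68390109, -0.01249597,  0.35069251],
       [-0.41850015, -0.43178455,  0.79901172,  0.18514299],
       [ 0.54104942,  0.58808282,  0.6011856 , -1.64022887],
       [ 0.
[... 319 characters left out ...]
99323586,  0.0122643 ,  0.1154648 , -0.48570132],
       [-0.11532639, -0.01145209,  0.99326163, -1.35542599],
       [ 0.        ,  0.        ,  0.        ,  1.        ]])}
wrist {'intrinsics': array([[345.82614889,   0.        , 323.27153679],
       [  0.        , 345.82614889, 196.55240372],
       [  0.        ,   0.        ,   1.        ]]), 'mount': array([[ 1.59446212e-04,  9.50214088e-01,  3.11597757e-01,
         7.98293789e-02],
       [ 9.99999229e-01, -5.35141521e-04,  1.12020358e-03,
         5.98002393e-04],
       [ 1.23118212e-03,  3.11597338e-01, -9.50213441e-01,
         3.16886334e-02],
       [ 0.00000000e+00,  0.00000000e+00,  0.00000000e+00,
         1.00000000e+00]])}
```

View pics/top0.png

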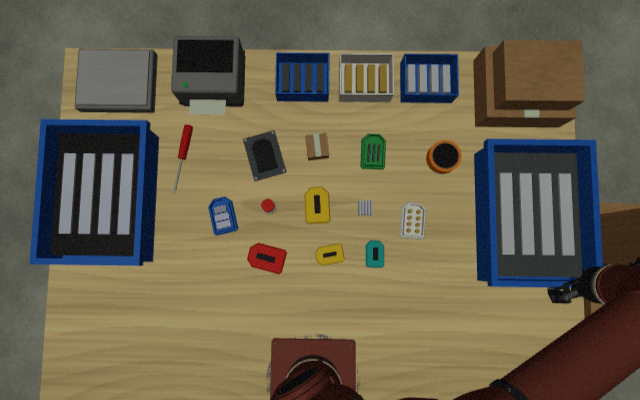

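View pics/scene0.png

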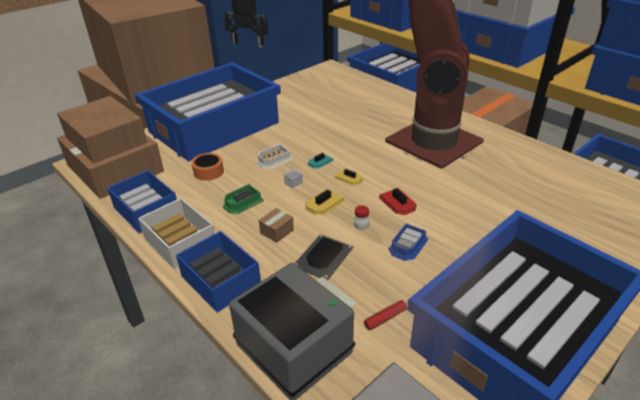

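```bash
cat > h.py <<'E'
import numpy as np,cv2
from scipy.optimize import minimize
from bench import telemetry, imaging, job, cut_out, mark_of
from scipy.spatial.transform import Rotation as R
def tool():
    s=telemetry.observe();q=s["eef_rot"];T=np.eye(4);T[:3,:3]=R.from_quat([q[1],q[2],q[3],q[0]]).as_matrix();T[:3,3]=s["ee_pos"];return T
def cam(name):
    m=imaging.camera_model(name)
    if name=="wrist": E=np.linalg.inv(tool()@m["mount"])
    else: E=m["camera_from_world"]
    return m["intrinsics"],E,
def proj(K,E,P):
    P=np.atleast_2d(P);c=P@E[:3,:3].T+E[:3,3]
    v=np.c_[c[:,0],-c[:,1],-c[:,2]]@K.T
    return v[:,:2]/v[:,2:]
def unproj(K,E,uv,z):
    d=np.linalg.inv(K)@np.array([uv[0],uv[1],1.]);d=np.array([d[0],-d[1],-d[2]])
    Ei=np.linalg.inv(E);o=Ei[:3,3];w=Ei[:3,:3]@d
    return o+w*(z-o[2])/w[2]
def outl(L,W,c):
    a,b=L/2,W/2
    if c==0: return np.array([[a,-b],[a,b],[-a,b],[-a,-b]])
    return np.array([[a,-b+c],[a,b-c],[a-c,b],[-a,b],[-a,-b],[a-c,-b]])
def z3(o,z): return np.c_[o,np.full(len(o),z)]
SK=z3(outl(.105,.071,.014+.0045),0); # skirt bottom
TOP=lambda z:z3(outl(.09,.056,.014),z)
PARTS={"tray":[np.r_[SK,TOP(.008)],np.r_[TOP(.008),TOP(.032)]],
 "lid":[np.r_[SK,TOP(.008)],np.r_[TOP(.008),TOP(.013)],np.array([[x,y,z] for x in(-.025,.025) for y in(-.008,.008) for z in(.013,.036)])],
 "dock":[np.r_[z3(outl(.13,.096,0),0),z3(outl(.13,.096,0),.005)]],
 "block":[np.r_[TOP(.005),TOP(.02)]]}
def place(P,p,z0):
    c,s=np.cos(p[2]),np.sin(p[2]);return np.c_[P[:,0]*c-P[:,1]*s+p[0],P[:,0]*s+P[:,1]*c+p[1],P[:,2]+z0]
S=4
def render(kind,p,K,E,z0=0,off=(0,0)):
    m=np.zeros((400*S,640*S),np.uint8)
    for P in PARTS[kind]:
        h=cv2.convexHull(((proj(K,E,place(P,p,z0))+.5)*S).astype(np.float32))
        cv2.fillPoly(m,[np.round(h).astype(np.int32)],255)
    return cv2.resize(m,(640,400),interpolation=cv2.INTER_AREA)/255.
def fit(kind,mask,K,E,z0=0,yaws=None,p0=None):
    m=mask.astype(float);r,c=np.nonzero(mask)
    x=unproj(K,E,(c.mean(),r.mean()),z0+.015)
    cost=lambda p:np.abs(render(kind,p,K,E,z0)-m).sum()/m.sum()
    res=[]
    if yaws is None: yaws=np.arange(0,2*np.pi,np.pi/6)
    for y in yaws:
        c0=np.array([x[0],x[1],y]) if p0 is None else np.array([p0[0],p0[1],y])
        s=np.array([[0,0,0],[.008,0,0],[0,.008,0],[0,0,.25]])+c0
        o=minimize(cost,c0,method="Nelder-Mead",options=dict(initial_simplex=s,xatol=1e-4,fatol=1e-4,maxiter=90))
        res.append((o.fun,o.x))
    res.sort(key=lambda t:t[0]);return res
E
python3 - <<'E'
from h import *
im=imaging.read_camera("top");K,E=cam("top")
for n in["dock","blue_tray","white_tray","green_tray","lid","jar","heatsink","carton","tape","driver"]:
    for d in cut_out("top",n)[:6]:
        r,c=d["point"];m=d["mask"]
        print(n,round(d["conf"],2),np.round(d["point"]),m.sum(),np.round(unproj(K,E,(c,r),.02),3), im[m].mean(0).round())
E
```

```text
dock 0.94 [153. 261.] 1529 [0.631 0.156 0.02 ] [43. 46. 45.]
blue_tray 0.82 [218. 222.] 902 [0.445 0.26  0.02 ] [115.  84.  64.]
white_tray 0.67 [224. 412.] 831 [ 0.435 -0.272  0.02 ] [122. 140. 142.]
green_tray 0.68 [147. 185.] 414 [0.645 0.374 0.02 ] [ 34.  43. 112.]
green_tray 0.58 [152. 373.] 805 [ 0.637 -0.163  0.02 ] [45. 88. 36.]
lid 0.94 [202. 318.] 827 [ 0.491 -0.007  0.02 ] [ 27. 119. 140.]
lid 0.91 [258. 266.] 879 [0.334 0.133 0.02 ] [ 26.  31. 127.]
lid 0.84 [253. 329.] 464 [ 0.349 -0.041  0.02 ] [ 28. 121. 142.]
lid 0.72 [250. 373.] 432 [ 0.359 -0.162  0.02 ] [91. 99. 23.]
jar 0.48 [206. 266.] 151 [0.48  0.137 0.02 ] [ 39.  45. 129.]
heatsink 0.55 [209. 365.] 192 [ 0.475 -0.139  0.02 ] [119. 119. 119.]
carton 0.95 [145. 318.] 516 [ 0.655 -0.006  0.02 ] [ 71.  98. 115.]
driver 0.85 [145. 186.] 372 [0.653 0.37  0.02 ] [ 31.  37. 111.]
```

```bash
python3 - <<'E'
import cv2
im=cv2.imread("pics/top0.png")[120:275,195:445]
cv2.imwrite("pics/topz.png",cv2.resize(im,None,fx=3.2,fy=3.2,interpolation=cv2.INTER_CUBIC))
E
```

```text
(no output)
```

View pics/topz.png

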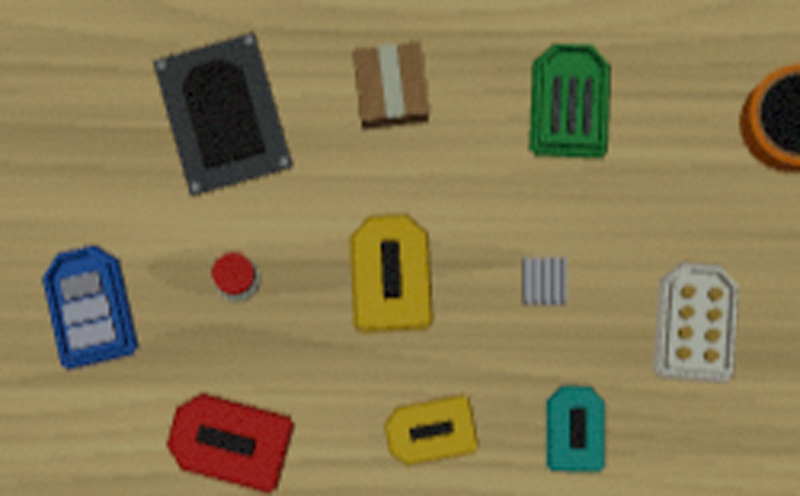

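```bash
python3 - <<'E'
from h import *
im=imaging.read_camera("top");K,E=cam("top")
for n,k,x in[("dock","dock",(.63,.156)),("blue_tray","tray",(.445,.26)),("white_tray","tray",(.435,-.27)),("green_tray","tray",(.637,-.163)),("lid","lid",(.49,-.007))]:
    ds=[d for d in cut_out("top",n) if np.hypot(*(unproj(K,E,d["point"][::-1],.02)[:2]-x))<.06]
    for d in ds[:1]:
        for f,p in fit(k,d["mask"],K,E,yaws=[-.3,0,.3])[:2]: print(n,round(f,3),p.round(4))
E
```

```text
dock 0.034 [0.6275 0.1495 0.2867]
dock 0.035 [0.6278 0.1493 0.2853]
blue_tray 0.055 [0.4535 0.264  0.2708]
blue_tray 0.056 [0.4536 0.2641 0.2709]
white_tray 0.075 [ 0.4446 -0.2761 -0.0827]
white_tray 0.077 [ 0.4437 -0.2762 -0.0823]
green_tray 0.04 [ 0.6438 -0.1647 -0.0123]
green_tray 0.041 [ 0.6435 -0.1647 -0.0149]
lid 0.045 [ 0.4868 -0.0043  0.0995]
lid 0.045 [ 0.4867 -0.0042  0.1038]
```

```bash
cat >> h.py <<'E'
def theta(T=None):
    T=tool() if T is None else T
    return np.arctan2(T[1,0],T[0,0])
def plan(x,y,z,th,gp=False):
    """total increments in tool axes if rotation is done first, then shift"""
    T=tool();t0=theta(T);d=np.array([x,y,z])-T[:3,3]
    dt=(th-t0+np.pi)%(2*np.pi)-np.pi
    tx=lambda t:(d[0]*np.cos(t)+d[1]*np.sin(t),d[0]*np.sin(t)-d[1]*np.cos(t),-d[2])
    print("at",T[:3,3].round(4),"th",round(t0,4),"tilt",np.degrees(np.arccos(-T[2,2])).round(2))
    print("roll",round(-dt,3),"shift now-axes mm",np.round(np.array(tx(t0))*1000,1)," after-turn axes",np.round(np.array(tx(th))*1000,1))
E
python3 -c "
from h import *
plan(.5,-.05,.4,.27)"
```

```text
at [ 0.2867 -0.5833  0.4047] th 0.4568 tilt 0.0
roll 0.187 shift now-axes mm [ 426.7 -384.6    4.7]  after-turn axes [ 347.8 -457.1    4.7]
```

Request:
arm_command(increments=[[[1,0,0,0,0.1],[1,20,-30,0,0.09],[1,38,-48,0,0],[1,38,-48,0,0],[1,38,-48,0,0],[1,38,-48,0,0],[1,38,-48,0,0],[1,38,-48,0,0],[1,38,-48,0,0],[1,38,-48,0,0],[1,20,-30,0,0],[1,0,0,0,0]]])

```text
time_s: 2.5
ee_pos: [0.5057, -0.0517, 0.4052]
eef_rot: [0.002, 0.992, 0.129, 0.002]
contact_force: [-0.9, -0.4, -0.2]
width: 1.002
```

```bash
python3 -c "
from h import *
print(telemetry.observe()['joints'].round(2),telemetry.observe()['time_s'])
plan(.475,.264,.38,.27)"
```

```text
[ 0.4   0.07 -0.4   1.79  0.03  1.29 -1.32] 2.5
at [ 0.5057 -0.0517  0.4052] th 0.2591 tilt 0.33
roll -0.011 shift now-axes mm [  51.3 -313.1   25.2]  after-turn axes [  54.7 -312.5   25.2]
```

Request:
arm_command(increments=[[[1,5,-30,2,-0.01],[1,10,-55,5,0],[1,10,-55,5,0],[1,10,-55,5,0],[1,10,-55,5,0],[1,7,-40,3,0],[1,3,-22,0,0],[1,0,0,0,0],[1,0,0,0,0]]])

```text
time_s: 3.62
ee_pos: [0.4789, 0.2628, 0.3782]
eef_rot: [0.004, 0.992, 0.127, 0.003]
contact_force: [0.3, 0.7, -0.8]
width: 1.006
```

```bash
cat >> h.py <<'E'
def look(name,kind,near,z0=0,yaws=(-.3,0,.3),save=None,camn="wrist",p0=None):
    K,E=cam(camn);im=imaging.read_camera(camn)
    out=None
    for d in cut_out(camn,name):
        q=unproj(K,E,d["point"][::-1],z0+.015)
        print(name,round(d["conf"],2),d["mask"].sum(),q.round(3))
        if out is None and np.hypot(*(q[:2]-near))<.06:
            r=fit(kind,d["mask"],K,E,z0,yaws);out=r[0][1];print("  fit",[(round(f,3),p.round(4)) for f,p in r[:2]])
            m=d["mask"]
    if save:
        v=im.copy()
        if out is not None:
            for P in PARTS[kind]:
                h=cv2.convexHull(proj(K,E,place(P,out,z0)).astype(np.float32))
                cv2.polylines(v,[np.round(h).astype(int)],True,(255,0,255),1)
            cs,_=cv2.findContours(m.astype(np.uint8),cv2.RETR_EXTERNAL,cv2.CHAIN_APPROX_NONE);cv2.drawContours(v,cs,-1,(0,255,255),1)
        cv2.imwrite(save,v)
    return out
E
python3 - <<'E'
from h import *
p=look("blue_tray","tray",(.4535,.264),save="pics/b1.png")
plan(p[0],p[1],.3,p[2])
p=look("dock","dock",(.63,.15),save="pics/d1.png")
E
```

```text
blue_tray 0.7 6283 [0.456 0.263 0.015]
  fit [(np.float64(0.048), array([0.4542, 0.2619, 0.2409])), (np.float64(0.049), array([0.454 , 0.2617, 0.2386]))]
at [0.4789 0.2628 0.3783] th 0.2549 tilt 0.6
roll 0.014 shift now-axes mm [-24.1  -5.3  78.3]  after-turn axes [-24.1  -5.   78.3]
dock 0.79 12297 [0.615 0.151 0.015]
  fit [(np.float64(0.013), array([0.6286, 0.1473, 0.296 ])), (np.float64(0.013), array([0.6286, 0.1474, 0.2942]))]
```

View pics/b1.png

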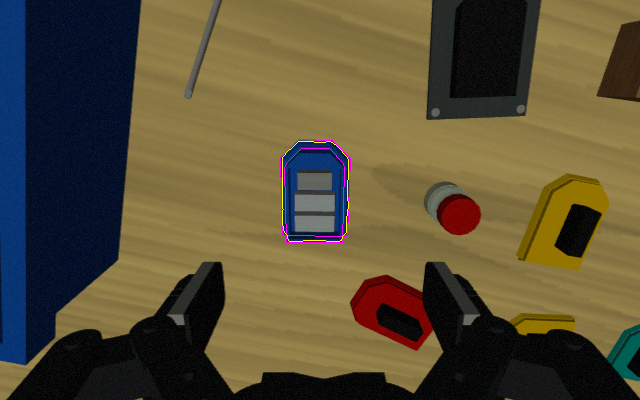

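```bash
cat >> h.py <<'E'
def plan(x,y,z,th,L=.155):
    """x,y: where the grasp point shall be; z: TCP height; shift in tool axes (full rotation), now and after the turn"""
    T=tool();t0=theta(T);Rm=T[:3,:3]
    dt=(th-t0+np.pi)%(2*np.pi)-np.pi
    g=T[:3,3]+Rm@[0,0,L];d=np.array([x,y,z-L])-g; d[2]=z-T[2,3]
    R2=R.from_rotvec([0,0,dt]).as_matrix()@Rm
    print("t",telemetry.observe()["time_s"],"TCP",T[:3,3].round(4),"gp",g.round(4),"th",round(t0,4),"tilt",np.degrees(np.arccos(-T[2,2])).round(2))
    print("roll",round(-dt,3),"now-axes mm",np.round(Rm.T@d*1000,1)," after-turn",np.round(R2.T@d*1000,1))
E
python3 - <<'E'
from h import *
plan(.4541,.2618,.183,.24)
print(telemetry.observe()['joints'].round(3))
E
```

```text
t 3.825 TCP [0.4787 0.2632 0.3784] gp [0.4799 0.2621 0.2234] th 0.2552 tilt 0.6
roll 0.015 now-axes mm [-26.2  -7.9 195.2]  after-turn [-26.3  -7.5 195.2]
[ 0.008  0.197 -0.669  1.729  0.139  1.258 -2.009]
```

View pics/d1.png

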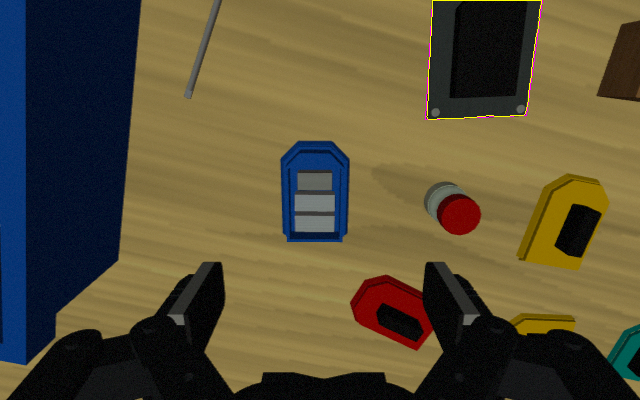

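Request:
arm_command(increments=[[[1,-8,-3,20,0.015],[1,-10,-3,40,0],[1,-8,-2,40,0],[1,0,0,30,0],[1,0,0,10,0],[1,0,0,0,0]]])

```text
time_s: 4.58
ee_pos: [0.4545, 0.2601, 0.2365]
eef_rot: [0.004, 0.993, 0.116, 0.006]
contact_force: [0.1, 0.4, 1.2]
width: 1.0
```

```bash
python3 - <<'E'
from h import *
p=look("blue_tray","tray",(.4535,.264),save="pics/b2.png")
plan(.4541,.2618,.183,.24)
plan(p[0],p[1],.183,p[2])
E
```

```text
blue_tray 0.69 17936 [0.458 0.264 0.015]
  fit [(np.float64(0.022), array([0.4539, 0.2618, 0.2475])), (np.float64(0.023), array([0.4538, 0.2618, 0.2475]))]
t 4.675 TCP [0.4548 0.2604 0.2374] gp [0.4569 0.2594 0.0824] th 0.2331 tilt 0.88
roll -0.007 now-axes mm [-2.9 -3.5 54.4]  after-turn [-2.9 -3.5 54.4]
t 4.675 TCP [0.4548 0.2604 0.2374] gp [0.4569 0.2594 0.0824] th 0.2331 tilt 0.88
roll -0.014 now-axes mm [-3.1 -3.5 54.4]  after-turn [-3.1 -3.5 54.4]
```

View pics/b2.png

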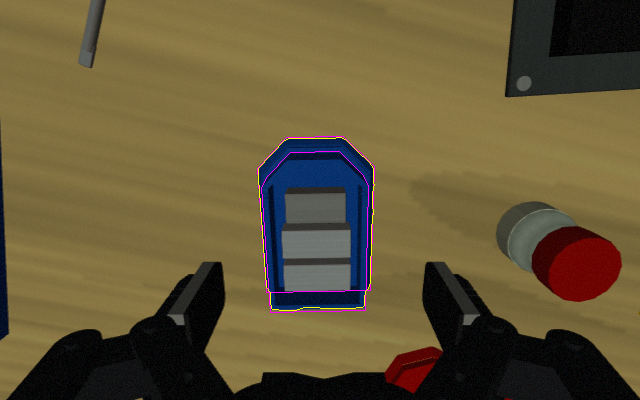

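Request:
arm_command(increments=[[[1,-2,-2,20,-0.01],[1,-1,-2,22,0],[1,0,0,11,0],[1,0,0,2,0]]])

```text
time_s: 5.18
ee_pos: [0.4526, 0.2639, 0.1817]
eef_rot: [0.003, 0.993, 0.122, 0.009]
contact_force: [-0.3, 0.8, -0.3]
width: 1.002
```

```bash
python3 - <<'E'
from h import *
plan(.4539,.2618,.183,.2475)
im=imaging.read_camera("wrist");cv2.imwrite("pics/b3.png",im)
E
```

```text
t 5.175 TCP [0.4526 0.2639 0.1817] gp [0.4554 0.2632 0.0267] th 0.244 tilt 1.08
roll -0.004 now-axes mm [-1.8  1.  -1.3]  after-turn [-1.8  1.  -1.3]
```

View pics/b3.png

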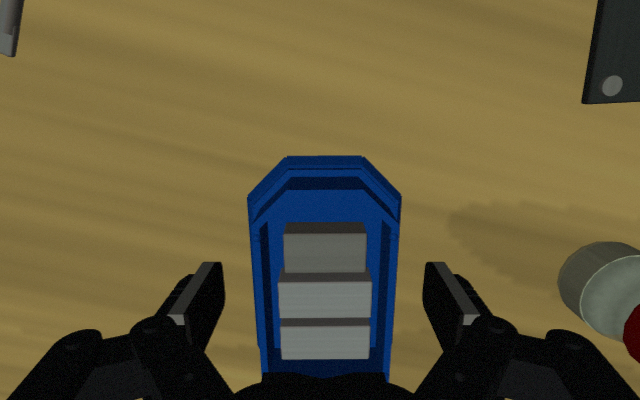

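Request:
arm_command(increments=[[[1,-2,1,-2,0],[-1,0,0,0,0],[-1,0,0,0,0],[-1,0,0,0,0],[-1,0,0,0,0],[-1,0,0,0,0]]], force=50)

```text
time_s: 5.98
ee_pos: [0.4516, 0.2626, 0.1858]
eef_rot: [0.003, 0.993, 0.121, 0.01]
contact_force: [0.9, 1.2, -0.7]
width: 0.645
```

```bash
python3 - <<'E'
from h import *
plan(.4539,.2618,.183,.2475)
im=imaging.read_camera("wrist");cv2.imwrite("pics/b4.png",im)
E
```

```text
t 5.975 TCP [0.4516 0.2626 0.1858] gp [0.4549 0.2621 0.0308] th 0.2434 tilt 1.23
roll -0.004 now-axes mm [-1.1  0.   2.7]  after-turn [-1.1  0.   2.7]
```

View pics/b4.png

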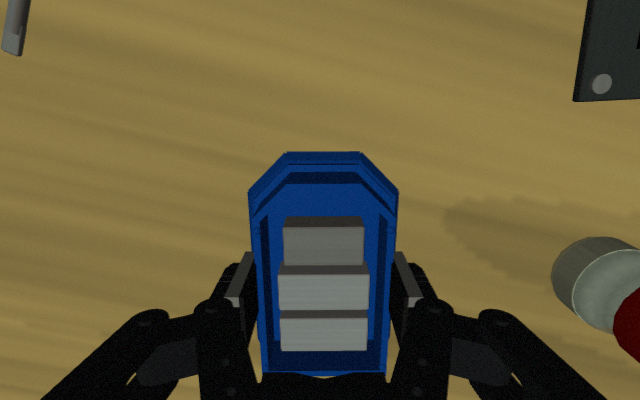

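Request:
arm_command(increments=[[[-1,0,0,-15,0],[-1,0,0,-40,0],[-1,0,0,-45,0],[-1,15,10,-30,0],[-1,35,30,-30,-0.02],[-1,25,30,-10,-0.02],[-1,10,15,0,-0.01],[-1,0,0,0,0],[-1,0,0,0,0]]])

```text
time_s: 7.15
ee_pos: [0.5502, 0.2035, 0.3671]
eef_rot: [0.003, 0.989, 0.15, 0.008]
contact_force: [-0.4, 0.6, -3.5]
width: 0.64
```

```bash
python3 - <<'E'
from h import *
p=look("dock","dock",(.63,.15),save="pics/d2.png")
plan(.6286,.1473,.25,.295)
E
```

```text
dock 0.91 13564 [0.634 0.151 0.015]
  fit [(np.float64(0.089), array([0.6281, 0.1469, 0.2944])), (np.float64(0.089), array([0.6282, 0.147 , 0.2908]))]
t 7.25 TCP [0.5502 0.2036 0.3671] gp [0.553  0.203  0.2121] th 0.3022 tilt 1.04
roll 0.007 now-axes mm [ 53.7  74.7 118.6]  after-turn [ 54.3  74.3 118.6]
```

View pics/d2.png

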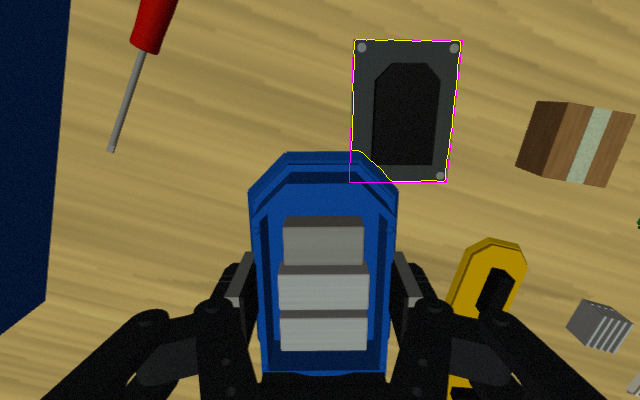

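Request:
arm_command(increments=[[[-1,12,16,10,0.007],[-1,17,25,30,0],[-1,17,23,40,0],[-1,8,10,35,0],[-1,0,0,18,0],[-1,0,0,0,0],[-1,0,0,0,0]]])

```text
time_s: 8.12
ee_pos: [0.6285, 0.147, 0.23]
eef_rot: [0.004, 0.989, 0.148, 0.009]
contact_force: [-0.1, -0.8, -1.9]
width: 0.642
```

```bash
python3 - <<'E'
from h import *
plan(.6292,.1473,.198,.2935)
im=imaging.read_camera("wrist");cv2.imwrite("pics/b5.png",im)
E
```

```text
t 8.125 TCP [0.6285 0.147  0.23  ] gp [0.6313 0.1463 0.075 ] th 0.2976 tilt 1.07
roll 0.004 now-axes mm [-2.2 -1.9 32. ]  after-turn [-2.3 -1.9 32. ]
```

View pics/b5.png

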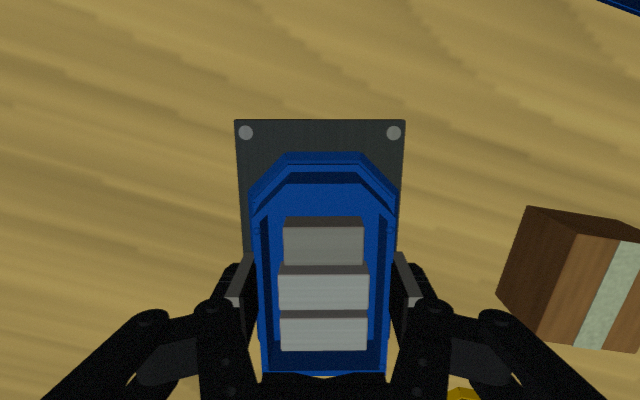

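Request:
arm_command(increments=[[[-1,-2,-2,8,0.004],[-1,0,0,8,0],[-1,0,0,6,0],[-1,0,0,4,0],[-1,0,0,3,0],[-1,0,0,0,0]]])

```text
time_s: 8.93
ee_pos: [0.6266, 0.1494, 0.2016]
eef_rot: [0.004, 0.989, 0.147, 0.011]
contact_force: [0.4, 0.5, -2.6]
width: 0.64
```

```bash
python3 - <<'E'
from h import *
plan(.6292,.1473,.198,.2935)
im=imaging.read_camera("wrist");cv2.imwrite("pics/b6.png",im)
E
```

```text
t 8.925 TCP [0.6266 0.1494 0.2016] gp [0.63   0.1488 0.0467] th 0.2947 tilt 1.27
roll 0.001 now-axes mm [-1.2  1.2  3.6]  after-turn [-1.2  1.2  3.6]
```

View pics/b6.png

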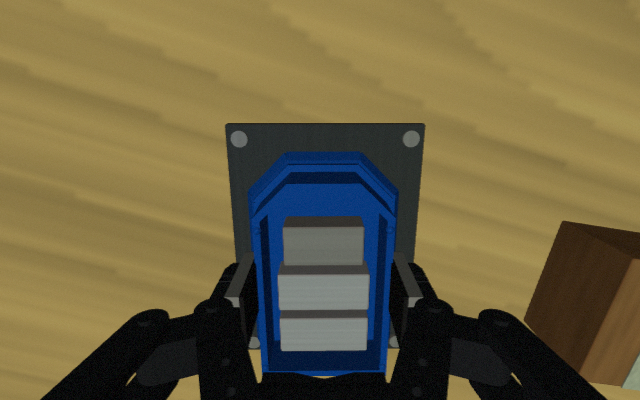

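Request:
arm_command(increments=[[[-1,-1.2,1.2,2,0],[-1,0,0,2,0],[-1,0,0,1.5,0],[-1,0,0,0,0]]])

```text
time_s: 9.48
ee_pos: [0.6262, 0.148, 0.1978]
eef_rot: [0.004, 0.989, 0.147, 0.011]
contact_force: [-2.4, -0.9, -0.6]
width: 0.649
```

```bash
python3 - <<'E'
from h import *
plan(.6292,.1473,.198,.2935)
E
```

```text
t 9.475 TCP [0.6262 0.148  0.1978] gp [0.6298 0.1473 0.0428] th 0.2944 tilt 1.35
roll 0.001 now-axes mm [-0.5 -0.2 -0.2]  after-turn [-0.5 -0.2 -0.2]
```

Request:
arm_command(increments=[[[-1,0,0,1,0],[-1,0,0,1,0]]])

```text
time_s: 9.72
ee_pos: [0.6263, 0.1481, 0.1974]
eef_rot: [0.004, 0.989, 0.147, 0.012]
contact_force: [-6.5, -2.5, 11.5]
width: 0.642
```

Request:
arm_command(increments=[[[0.9,0,0,0,0],[1,0,0,0,0],[1,0,0,0,0],[1,0,0,-20,0],[1,0,0,-40,0],[1,0,0,-50,0],[1,0,0,-40,0],[1,-10,0,-20,0],[1,-10,0,0,0],[1,0,0,0,0]]])

```text
time_s: 10.98
ee_pos: [0.6018, 0.1438, 0.3792]
eef_rot: [0.003, 0.989, 0.147, 0.015]
contact_force: [0.7, -0.8, -0.2]
width: 0.997
```

```bash
python3 - <<'E'
from h import *
p=look("blue_tray","tray",(.6283,.147),z0=.012,save="pics/b7.png")
p=look("white_tray","tray",(.44,-.276),z0=0,save="pics/w0.png",camn="top")
plan(.46,-.276,.37,-.08)
print(telemetry.observe()['joints'].round(3))
E
```

```text
blue_tray 0.81 7426 [0.631 0.15  0.027]
  fit [(np.float64(0.02), array([0.6298, 0.1467, 0.2966])), (np.float64(0.02), array([0.6304, 0.1471, 0.2944]))]
white_tray 0.88 856 [ 0.438 -0.27   0.015]
  fit [(np.float64(0.056), array([ 0.4447, -0.275 , -0.0754])), (np.float64(0.057), array([ 0.4454, -0.275 , -0.0756]))]
white_tray 0.35 502 [ 0.494 -0.021  0.015]
t 11.175 TCP [0.6025 0.1439 0.3783] gp [0.607  0.1436 0.2233] th 0.2959 tilt 1.65
roll 0.376 now-axes mm [-263.1  358.5    4.8]  after-turn [-113.1  430.     9.6]
[ 0.16   0.334 -0.586  1.567  0.204  1.273 -1.731]
```

View pics/b7.png

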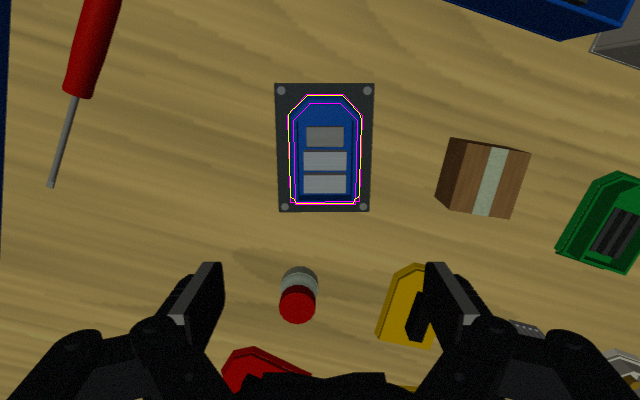

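Request:
arm_command(increments=[[[1,-20,30,0,0.188],[1,-22,52,0,0.188],[1,-13,60,0,0],[1,-13,60,0,0],[1,-13,60,5,0],[1,-13,60,5,0],[1,-13,60,0,0],[1,-8,38,0,0],[1,0,10,0,0],[1,0,0,0,0]]])

```text
time_s: 12.42
ee_pos: [0.4695, -0.2941, 0.3558]
eef_rot: [-0.003, 0.999, -0.045, 0.009]
contact_force: [0.2, 0.9, 0.4]
width: 0.999
```

```bash
python3 - <<'E'
from h import *
p=look("white_tray","tray",(.445,-.275),save="pics/w1.png")
plan(p[0],p[1],.185,p[2])
E
```

```text
white_tray 0.79 7222 [ 0.447 -0.278  0.015]
  fit [(np.float64(0.025), array([ 0.4461, -0.2769, -0.0813])), (np.float64(0.025), array([ 0.4463, -0.2769, -0.0806]))]
t 12.525 TCP [ 0.4699 -0.2928  0.356 ] gp [ 0.4727 -0.292   0.201 ] th -0.0874 tilt 1.08
roll -0.006 now-axes mm [-30.9 -11.6 170.5]  after-turn [-30.8 -11.8 170.5]
```

View pics/w1.png

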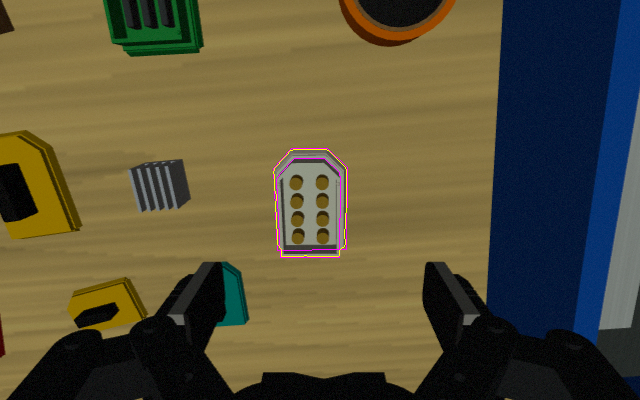

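Request:
arm_command(increments=[[[1,-10,-4,30,0],[1,-12,-5,40,0],[1,-9,-3,40,0],[1,0,0,20,0],[1,0,0,0,0]]])

```text
time_s: 13.15
ee_pos: [0.4462, -0.2684, 0.2232]
eef_rot: [-0.004, 0.999, -0.037, 0.011]
contact_force: [0.5, -0.9, -0.3]
width: 1.0
```

```bash
python3 - <<'E'
from h import *
p=look("white_tray","tray",(.445,-.275),save="pics/w2.png")
plan(p[0],p[1],.185,p[2])
E
```

```text
white_tray 0.93 20375 [ 0.449 -0.277  0.015]
  fit [(np.float64(0.022), array([ 0.4465, -0.2771, -0.0794])), (np.float64(0.022), array([ 0.4466, -0.2771, -0.0815]))]
t 13.25 TCP [ 0.4468 -0.2692  0.2249] gp [ 0.4506 -0.2685  0.07  ] th -0.074 tilt 1.41
roll 0.005 now-axes mm [-4.4  9.2 39.8]  after-turn [-4.3  9.2 39.8]
```

Request:
arm_command(increments=[[[1,-4,9,10,0.005],[1,0,1,20,0],[1,0,0,10,0]]])

```text
time_s: 13.62
ee_pos: [0.4442, -0.2807, 0.1866]
eef_rot: [-0.001, 0.999, -0.04, 0.015]
contact_force: [0.8, 0.1, 0.6]
width: 1.001
```

```bash
python3 - <<'E'
from h import *
plan(.4465,-.2771,.1855,-.0805)
E
```

```text
t 13.625 TCP [ 0.4442 -0.2807  0.1866] gp [ 0.4488 -0.2806  0.0317] th -0.0795 tilt 1.7
roll 0.001 now-axes mm [-2.6 -3.3  1.1]  after-turn [-2.6 -3.3  1.1]
```

Request:
arm_command(increments=[[[1,-2.5,-3,2,0],[1,0,0,0,0]]])

```text
time_s: 13.88
ee_pos: [0.4417, -0.2777, 0.1845]
eef_rot: [-0.001, 0.999, -0.04, 0.015]
contact_force: [-0.3, -0.9, -0.6]
width: 0.998
```

```bash
python3 - <<'E'
from h import *
plan(.4465,-.2771,.1855,-.0805)
im=imaging.read_camera("wrist");cv2.imwrite("pics/w3.png",im)
E
```

```text
t 13.875 TCP [ 0.4417 -0.2777  0.1845] gp [ 0.4462 -0.2776  0.0295] th -0.08 tilt 1.67
roll 0.0 now-axes mm [ 0.2 -0.5 -1. ]  after-turn [ 0.2 -0.5 -1. ]
```

View pics/w3.png

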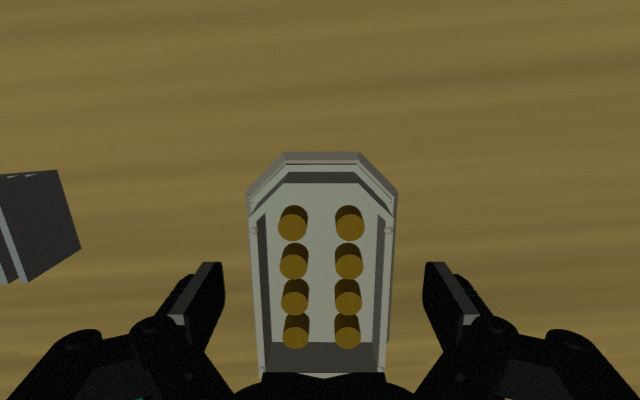

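Request:
arm_command(increments=[[[-1,0,0,0,0],[-1,0,0,0,0],[-1,0,0,0,0],[-1,0,0,0,0]]], force=50)

```text
time_s: 14.42
ee_pos: [0.4424, -0.2784, 0.186]
eef_rot: [-0.0, 0.999, -0.04, 0.016]
contact_force: [-0.1, -0.5, -1.1]
width: 0.641
```

```bash
python3 - <<'E'
from h import *
plan(.4465,-.2771,.1855,-.0805)
plan(.60,.10,.36,.295)
E
```

```text
t 14.425 TCP [ 0.4424 -0.2784  0.186 ] gp [ 0.4473 -0.2785  0.0311] th -0.08 tilt 1.81
roll 0.0 now-axes mm [-0.9 -1.3  0.5]  after-turn [-0.9 -1.3  0.5]
t 14.425 TCP [ 0.4424 -0.2784  0.186 ] gp [ 0.4473 -0.2785  0.0311] th -0.08 tilt 1.81
roll -0.375 now-axes mm [ 127.4 -389.8 -169.5]  after-turn [ 261.5 -318.  -165.3]
```

Request:
arm_command(increments=[[[-1,0,0,-15,0],[-1,0,0,-50,0],[-1,0,0,-55,0],[-1,10,-20,-40,-0.1],[-1,25,-45,-10,-0.15],[-1,33,-50,0,-0.12],[-1,33,-50,0,0],[-1,33,-50,0,0],[-1,33,-50,0,0],[-1,28,-40,0,0],[-1,8,-15,0,0],[-1,0,0,0,0]]])

```text
time_s: 15.92
ee_pos: [0.5647, 0.0895, 0.3753]
eef_rot: [0.003, 0.989, 0.15, 0.017]
contact_force: [0.0, -0.8, -2.2]
width: 0.645
```

```bash
python3 - <<'E'
from h import *
p=look("blue_tray","tray",(.63,.147),z0=.012,save="pics/w4.png")
plan(.63+.0008,.147,.222,.295)
E
```

```text
blue_tray 0.59 8449 [0.631 0.148 0.027]
  fit [(np.float64(0.022), array([0.6295, 0.1472, 0.2978])), (np.float64(0.022), array([0.6296, 0.147 , 0.3016]))]
t 16.025 TCP [0.5648 0.0873 0.3751] gp [0.5703 0.0871 0.2202] th 0.298 tilt 2.03
roll 0.003 now-axes mm [ 70.2 -41.3 155. ]  after-turn [ 70.1 -41.6 155. ]
```

View pics/w4.png

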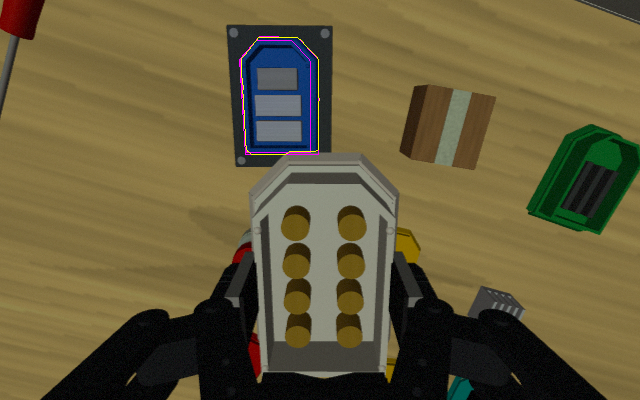

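Request:
arm_command(increments=[[[-1,15,-10,10,0.003],[-1,25,-14,30,0],[-1,20,-12,40,0],[-1,10,-5,30,0],[-1,0,0,10,0],[-1,0,0,0,0]]])

```text
time_s: 16.77
ee_pos: [0.6285, 0.1423, 0.2522]
eef_rot: [0.005, 0.99, 0.141, 0.018]
contact_force: [1.1, 0.4, -2.0]
width: 0.641
```

```bash
python3 - <<'E'
from h import *
plan(.63+.0006,.1474,.222,.297)
E
```

```text
t 16.775 TCP [0.6285 0.1423 0.2522] gp [0.6342 0.1415 0.0973] th 0.2832 tilt 2.11
roll -0.014 now-axes mm [-2.8 -7.1 30. ]  after-turn [-2.7 -7.1 30. ]
```

Request:
arm_command(increments=[[[-1,-2.5,-6,5,-0.014],[-1,0,-0.5,5,0],[-1,0,0,0,0]]])

```text
time_s: 17.15
ee_pos: [0.6248, 0.1473, 0.2444]
eef_rot: [0.006, 0.989, 0.148, 0.02]
contact_force: [-0.1, -0.1, -1.4]
width: 0.641
```

```bash
python3 - <<'E'
from h import *
plan(.63+.0006,.1474,.222,.297)
cv2.imwrite("pics/w5.png",imaging.read_camera("wrist"))
E
```

```text
t 17.15 TCP [0.6248 0.1473 0.2444] gp [0.6311 0.1465 0.0895] th 0.2967 tilt 2.33
roll -0.0 now-axes mm [-1.  -1.3 22.3]  after-turn [-1.  -1.3 22.3]
```

View pics/w5.png

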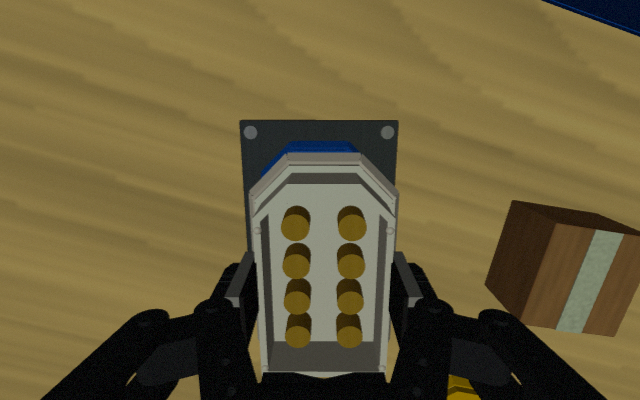

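Request:
arm_command(increments=[[[-1,-1,-1.2,8,0],[-1,0,0,7,0],[-1,0,0,5,0],[-1,0,0,3,0]]])

```text
time_s: 17.7
ee_pos: [0.6248, 0.1482, 0.2211]
eef_rot: [0.005, 0.989, 0.147, 0.02]
contact_force: [-4.4, -1.6, 13.5]
width: 0.641
```

```bash
python3 - <<'E'
from h import *
plan(.63+.0006,.1474,.222,.297)
E
```

```text
t 17.7 TCP [0.6248 0.1482 0.2211] gp [0.6314 0.1475 0.0663] th 0.2964 tilt 2.42
roll -0.001 now-axes mm [-0.7 -0.1 -0.9]  after-turn [-0.7 -0.1 -0.9]
```

Request:
arm_command(increments=[[[1,0,0,0,0],[1,0,0,0,0],[1,0,0,-20,0],[1,0,0,-50,0],[1,0,0,-50,0],[1,-10,0,-25,0],[1,-10,0,0,0],[1,0,0,0,0]]])

```text
time_s: 18.7
ee_pos: [0.5985, 0.1438, 0.3768]
eef_rot: [0.005, 0.989, 0.148, 0.024]
contact_force: [0.5, -0.4, -0.9]
width: 1.003
```

```bash
python3 - <<'E'
from h import *
p=look("white_tray","tray",(.63,.147),z0=.036,save="pics/w6.png")
plan(.655,-.165,.37,-.012)
E
```

```text
white_tray 0.74 8658 [0.633 0.147 0.051]
  fit [(np.float64(0.025), array([0.6309, 0.1462, 0.2912])), (np.float64(0.025), array([0.6312, 0.1462, 0.2907]))]
white_tray 0.73 1846 [0.495 0.133 0.051]
t 18.8 TCP [0.5991 0.1439 0.3762] gp [0.6064 0.1434 0.2213] th 0.2976 tilt 2.72
roll 0.31 now-axes mm [-44.2 309.    9.4]  after-turn [ 52.  307.6  13.6]
```

View pics/w6.png

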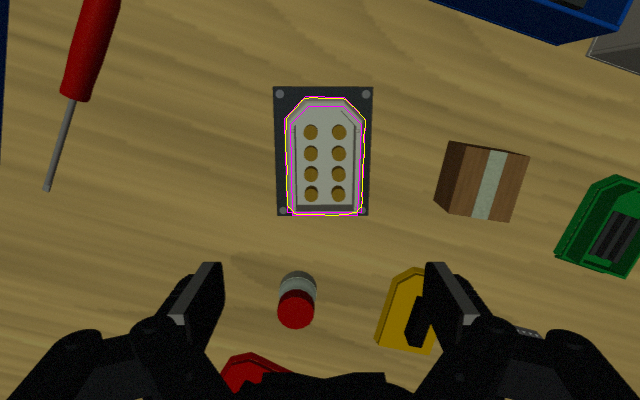

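Request:
arm_command(increments=[[[1,-5,30,0,0.155],[1,5,50,3,0.155],[1,10,60,3,0],[1,10,60,3,0],[1,10,60,3,0],[1,8,40,0,0],[1,2,12,0,0]]])

```text
time_s: 19.68
ee_pos: [0.6527, -0.1755, 0.3572]
eef_rot: [-0.0, 1.0, -0.009, 0.018]
contact_force: [0.6, 0.2, 0.1]
width: 0.998
```

```bash
python3 - <<'E'
from h import *
p=look("green_tray","tray",(.643,-.165),save="pics/g1.png")
plan(p[0],p[1],.185,p[2])
E
```

```text
green_tray 0.65 7381 [ 0.647 -0.166  0.015]
  fit [(np.float64(0.024), array([ 0.6447, -0.1658, -0.0403])), (np.float64(0.024), array([ 0.6447, -0.1658, -0.0398]))]
t 19.775 TCP [ 0.6527 -0.1735  0.3575] gp [ 0.6582 -0.1733  0.2026] th -0.0162 tilt 2.04
roll 0.024 now-axes mm [-19.7  -7.  171.9]  after-turn [-19.9  -6.6 171.9]
```

View pics/g1.png

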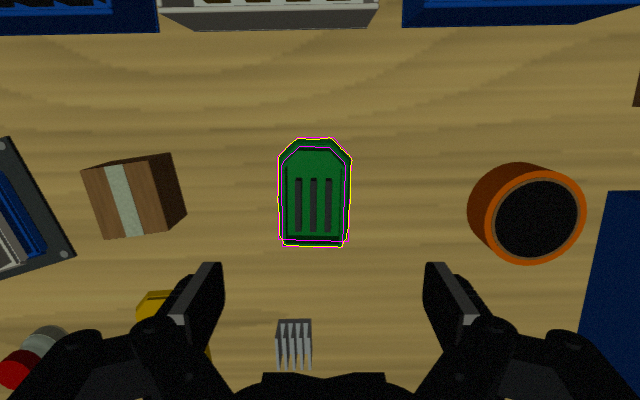

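Request:
arm_command(increments=[[[1,-7,-3,30,0.024],[1,-8,-3,45,0],[1,-3,0,40,0],[1,0,0,17,0],[1,0,0,0,0]]])

```text
time_s: 20.4
ee_pos: [0.6408, -0.1546, 0.2225]
eef_rot: [-0.004, 1.0, -0.014, 0.019]
contact_force: [0.1, -0.7, 0.3]
width: 1.001
```

```bash
python3 - <<'E'
from h import *
p=look("green_tray","tray",(.643,-.165),save="pics/g2.png")
plan(p[0],p[1],.185,p[2])
E
```

```text
green_tray 0.92 20427 [ 0.647 -0.165  0.015]
  fit [(np.float64(0.022), array([ 0.6442, -0.1658, -0.0382])), (np.float64(0.023), array([ 0.6445, -0.1658, -0.0406]))]
t 20.5 TCP [ 0.6415 -0.1552  0.2243] gp [ 0.6477 -0.1543  0.0695] th -0.0292 tilt 2.34
roll 0.009 now-axes mm [-4.8 11.9 39.1]  after-turn [-4.7 11.9 39.1]
```

View pics/g2.png

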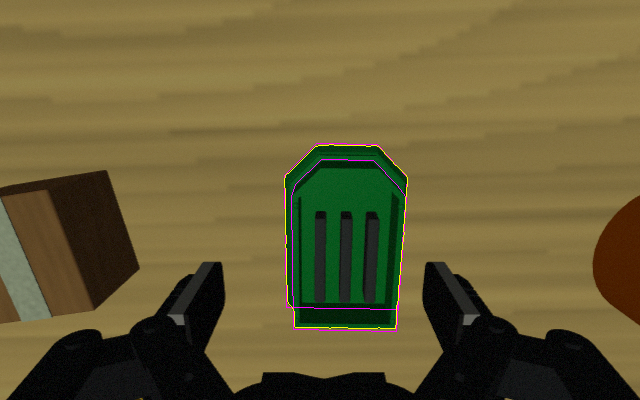

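Request:
arm_command(increments=[[[1,-3,8,8,0.009],[1,-1,3,15,0],[1,0,0,12,0],[1,0,0,0,0]]])

```text
time_s: 21.0
ee_pos: [0.6394, -0.1677, 0.1896]
eef_rot: [-0.002, 1.0, -0.02, 0.022]
contact_force: [-0.1, 0.0, -0.1]
width: 0.999
```

```bash
python3 - <<'E'
from h import *
plan(.6444,-.1658,.185,-.0395)
cv2.imwrite("pics/g3.png",imaging.read_camera("wrist"))
E
```

```text
t 21.0 TCP [ 0.6394 -0.1677  0.1896] gp [ 0.6463 -0.1671  0.0347] th -0.0403 tilt 2.56
roll -0.001 now-axes mm [-2.1 -1.2  4.5]  after-turn [-2.1 -1.2  4.5]
```

View pics/g3.png

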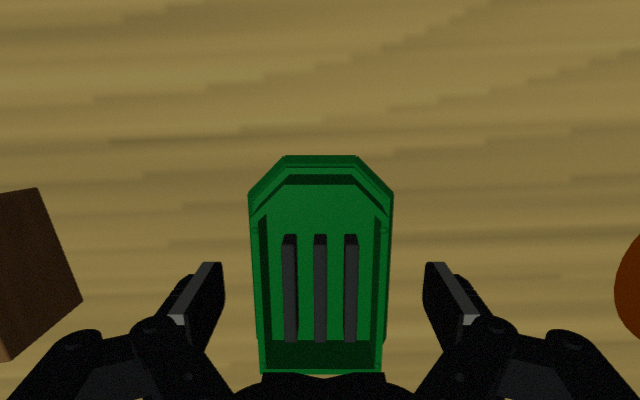

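Request:
arm_command(increments=[[[1,-2.5,-1,5,0],[-1,0,0,0,0],[-1,0,0,0,0],[-1,0,0,0,0],[-1,0,0,0,0]]], force=50)

```text
time_s: 21.68
ee_pos: [0.6378, -0.1663, 0.186]
eef_rot: [-0.002, 1.0, -0.02, 0.024]
contact_force: [1.0, -0.3, -0.7]
width: 0.642
```

```bash
python3 - <<'E'
from h import *
plan(.6444,-.1658,.185,-.0395)
plan(.57,.12,.38,.295)
E
```

```text
t 21.675 TCP [ 0.6378 -0.1663  0.186 ] gp [ 0.6451 -0.1658  0.0312] th -0.0399 tilt 2.71
roll -0.0 now-axes mm [-0.8  0.   1. ]  after-turn [-0.8  0.   1. ]
t 21.675 TCP [ 0.6378 -0.1663  0.186 ] gp [ 0.6451 -0.1658  0.0312] th -0.0399 tilt 2.71
roll -0.335 now-axes mm [ -77.3 -283.6 -196.3]  after-turn [  20.3 -296.3 -191.7]
```

Request:
arm_command(increments=[[[-1,0,0,-15,0],[-1,0,0,-50,0],[-1,0,0,-60,0],[-1,-15,-20,-45,-0.06],[-1,-8,-50,-20,-0.14],[-1,5,-60,0,-0.135],[-1,8,-60,0,0],[-1,8,-60,0,0],[-1,5,-35,0,0],[-1,0,-10,0,0]]])

```text
time_s: 22.92
ee_pos: [0.5666, 0.1354, 0.3884]
eef_rot: [0.003, 0.988, 0.152, 0.025]
contact_force: [-0.1, -0.1, -3.2]
width: 0.639
```

```bash
python3 - <<'E'
from h import *
p=look("white_tray","tray",(.63,.147),z0=.036,save="pics/g4.png")
plan(p[0]+.0006,p[1],.246,p[2])
plan(.631+.0006,.1465,.246,.293)
E
```

```text
white_tray 0.58 6819 [0.643 0.15  0.051]
  fit [(np.float64(0.276), array([0.6316, 0.1467, 0.2952])), (np.float64(0.277), array([0.6317, 0.1466, 0.3016]))]
t 23.025 TCP [0.5671 0.1338 0.3881] gp [0.575  0.1341 0.2333] th 0.3036 tilt 2.93
roll 0.008 now-axes mm [ 51.2   3.2 144.9]  after-turn [ 51.3   2.7 144.9]
t 23.025 TCP [0.5671 0.1338 0.3881] gp [0.575  0.1341 0.2333] th 0.3036 tilt 2.93
roll 0.011 now-axes mm [ 50.6   3.2 144.9]  after-turn [ 50.6   2.6 144.9]
```

View pics/g4.png

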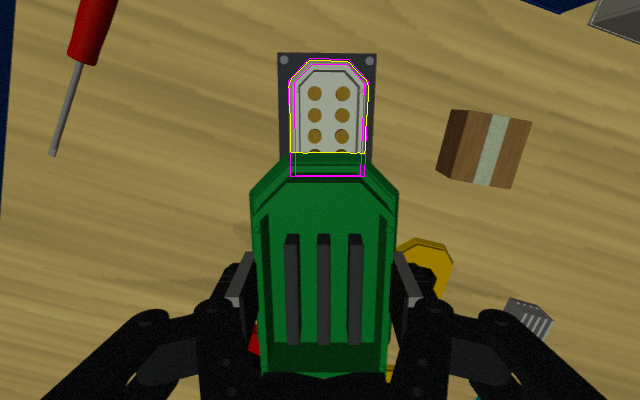

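Request:
arm_command(increments=[[[-1,12,0,10,0.009],[-1,18,1,30,0],[-1,15,1,40,0],[-1,5,1,28,0],[-1,0,0,8,0],[-1,0,0,0,0]]])

```text
time_s: 23.78
ee_pos: [0.6289, 0.1348, 0.2689]
eef_rot: [0.005, 0.99, 0.138, 0.025]
contact_force: [0.0, 0.1, -2.6]
width: 0.644
```

```bash
python3 - <<'E'
from h import *
plan(.6316,.1466,.246,.294)
E
```

```text
t 23.775 TCP [0.6289 0.1348 0.2689] gp [0.6368 0.1342 0.1141] th 0.2776 tilt 2.93
roll -0.016 now-axes mm [ -2.7 -13.7  22.5]  after-turn [ -2.5 -13.7  22.5]
```

Request:
arm_command(increments=[[[-1,-2,-8,0,-0.016],[-1,0,-6,0,0],[-1,0,0,0,0]]])

```text
time_s: 24.15
ee_pos: [0.6231, 0.1488, 0.2717]
eef_rot: [0.005, 0.989, 0.146, 0.027]
contact_force: [0.0, 0.1, -2.8]
width: 0.641
```

```bash
python3 - <<'E'
from h import *
plan(.6316,.1466,.246,.294)
E
```

```text
t 24.15 TCP [0.6231 0.1488 0.2717] gp [0.6316 0.1484 0.1169] th 0.2945 tilt 3.17
roll 0.001 now-axes mm [-1.9  1.2 25.6]  after-turn [-1.9  1.2 25.6]
```

Request:
arm_command(increments=[[[-1,-1.5,1.2,8,0],[-1,0,0,8,0],[-1,0,0,5,0],[-1,0,0,3,0]]])

```text
time_s: 24.65
ee_pos: [0.6234, 0.1469, 0.2466]
eef_rot: [0.006, 0.989, 0.146, 0.028]
contact_force: [0.4, 1.1, -2.1]
width: 0.643
```

```bash
python3 - <<'E'
from h import *
plan(.6316,.1466,.246,.294)
cv2.imwrite("pics/g5.png",imaging.read_camera("wrist"))
E
```

```text
t 24.65 TCP [0.6234 0.1469 0.2466] gp [0.6321 0.1465 0.0918] th 0.2945 tilt 3.23
roll 0.001 now-axes mm [-0.5 -0.3  0.6]  after-turn [-0.5 -0.3  0.6]
```

View pics/g5.png

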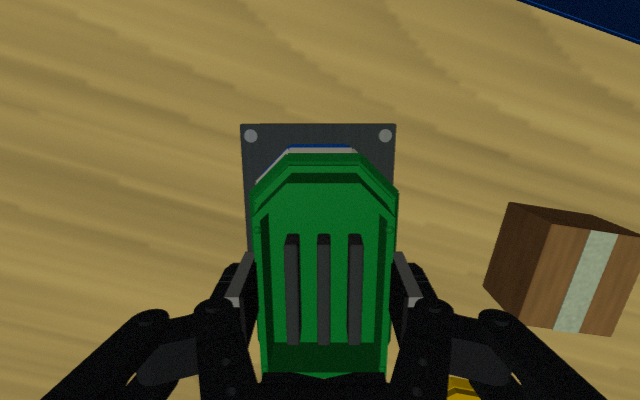

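Request:
arm_command(increments=[[[-1,0,0,2,0],[-1,0,0,1,0]]])

```text
time_s: 24.95
ee_pos: [0.6237, 0.1476, 0.2445]
eef_rot: [0.005, 0.989, 0.147, 0.028]
contact_force: [-3.9, -1.9, 6.8]
width: 0.64
```

Request:
arm_command(increments=[[[-1,0,0,1.5,0]]])

```text
time_s: 25.08
ee_pos: [0.6238, 0.1477, 0.2442]
eef_rot: [0.005, 0.989, 0.146, 0.028]
contact_force: [-6.7, -0.2, 11.7]
width: 0.641
```

Request:
arm_command(increments=[[[1,0,0,0,0],[1,0,0,0,0],[1,0,0,-20,0],[1,0,0,-50,0],[1,0,0,-40,0],[1,-10,0,-20,0],[1,-10,0,0,0],[1,0,0,0,0]]])

```text
time_s: 26.08
ee_pos: [0.5962, 0.1425, 0.383]
eef_rot: [0.005, 0.989, 0.147, 0.031]
contact_force: [0.5, -0.5, -0.3]
width: 0.997
```

```bash
python3 - <<'E'
from h import *
p=look("green_tray","tray",(.631,.147),z0=.060,save="pics/g6.png")
p=look("lid","lid",(.487,-.004),save="pics/l0.png",camn="top")
plan(.505,-.004,.37,p[2])
E
```

```text
green_tray 0.63 9641 [0.633 0.147 0.075]
  fit [(np.float64(0.022), array([0.6324, 0.1459, 0.2944])), (np.float64(0.023), array([0.6324, 0.1459, 0.2927]))]
lid 0.94 493 [ 0.352 -0.163  0.015]
lid 0.76 503 [0.33  0.156 0.015]
lid 0.72 612 [ 0.501 -0.021  0.015]
  fit [(np.float64(0.463), array([ 0.4881, -0.0064, -0.0194])), (np.float64(0.47), array([ 0.4899, -0.0068,  0.0119]))]
t 26.275 TCP [0.597  0.1426 0.3821] gp [0.6065 0.1424 0.2274] th 0.2954 tilt 3.53
roll 0.315 now-axes mm [-140.2  110.5    6. ]  after-turn [-99.2 148.2   9.1]
```

View pics/g6.png

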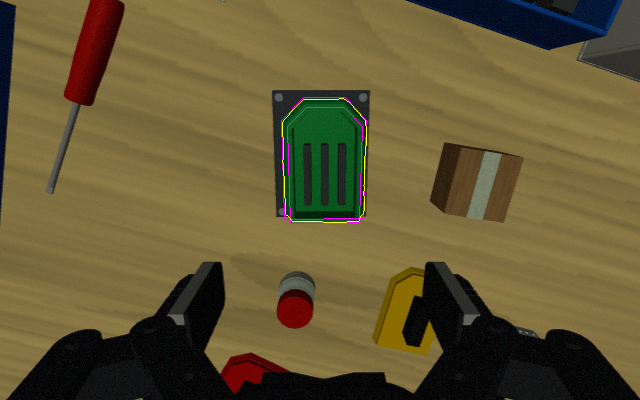

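Request:
arm_command(increments=[[[1,-20,10,0,0.15],[1,-30,35,0,0.15],[1,-28,45,3,0],[1,-17,38,3,0],[1,-5,12,0,0],[1,0,0,0,0]]])

```text
time_s: 27.02
ee_pos: [0.5033, -0.0093, 0.3655]
eef_rot: [-0.001, 1.0, -0.007, 0.027]
contact_force: [0.3, 0.2, -0.2]
width: 0.997
```

```bash
python3 - <<'E'
from h import *
p=look("lid","lid",(.487,-.004),save="pics/l1.png")
plan(p[0],p[1],.191,p[2])
E
```

```text
lid 0.96 2875 [ 0.358 -0.045  0.015]
lid 0.71 6624 [ 0.489 -0.004  0.015]
  fit [(np.float64(0.02), array([ 0.486 , -0.0061,  0.0693])), (np.float64(0.02), array([ 0.4861, -0.0062,  0.0645]))]
lid 0.64 281 [ 0.383 -0.18   0.015]
lid 0.57 1746 [0.333 0.096 0.015]
t 27.125 TCP [ 0.5037 -0.008   0.3656] gp [ 0.5122 -0.0075  0.2108] th -0.0118 tilt 3.15
roll -0.081 now-axes mm [-35.7  -0.5 172.9]  after-turn [-35.6  -2.6 172.9]
```

View pics/l1.png

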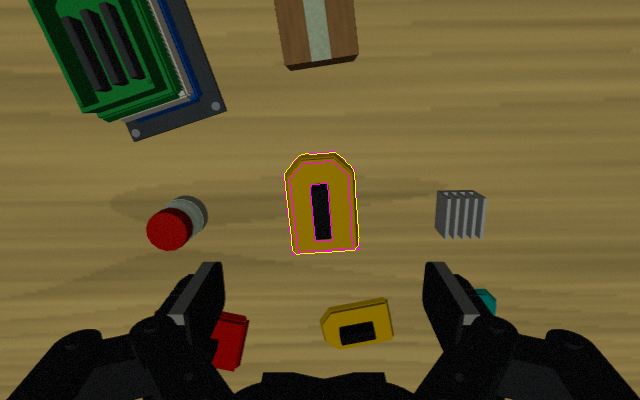

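Request:
arm_command(increments=[[[1,-12,-1,30,-0.05],[1,-14,-1,45,-0.03],[1,-6,0,35,0],[1,0,0,15,0],[1,0,0,0,0]]])

```text
time_s: 27.75
ee_pos: [0.4819, 0.0012, 0.2372]
eef_rot: [-0.002, 0.999, 0.041, 0.03]
contact_force: [-1.0, -0.1, 0.9]
width: 0.999
```

```bash
python3 - <<'E'
from h import *
p=look("lid","lid",(.487,-.004),save="pics/l2.png")
plan(p[0],p[1],.192,p[2])
E
```

```text
lid 0.86 16292 [ 0.493 -0.004  0.015]
  fit [(np.float64(0.024), array([ 0.4852, -0.0064,  0.0638])), (np.float64(0.025), array([ 0.4854, -0.0063,  0.0637]))]
lid 0.51 347 [ 0.389 -0.064  0.015]
t 27.85 TCP [0.4824 0.0009 0.2385] gp [0.4919 0.002  0.0838] th 0.0811 tilt 3.53
roll 0.017 now-axes mm [-10.2   7.8  45.9]  after-turn [-10.   8.  46.]
```

View pics/l2.png

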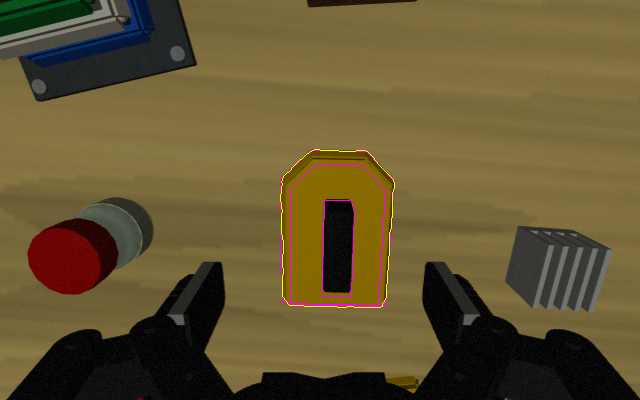

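Request:
arm_command(increments=[[[1,-6,5,12,0.017],[1,-3,3,20,0],[1,0,0,14,0],[1,0,0,0,0]]])

```text
time_s: 28.35
ee_pos: [0.478, -0.0086, 0.1926]
eef_rot: [-0.002, 0.999, 0.03, 0.033]
contact_force: [0.4, -0.5, -0.3]
width: 1.001
```

```bash
python3 - <<'E'
from h import *
plan(.4853,-.0063,.192,.064)
cv2.imwrite("pics/l3.png",imaging.read_camera("wrist"))
E
```

```text
t 28.35 TCP [ 0.478  -0.0086  0.1926] gp [ 0.4883 -0.0077  0.0379] th 0.0604 tilt 3.83
roll -0.004 now-axes mm [-3.  -1.6  0.4]  after-turn [-3.  -1.6  0.4]
```

View pics/l3.png

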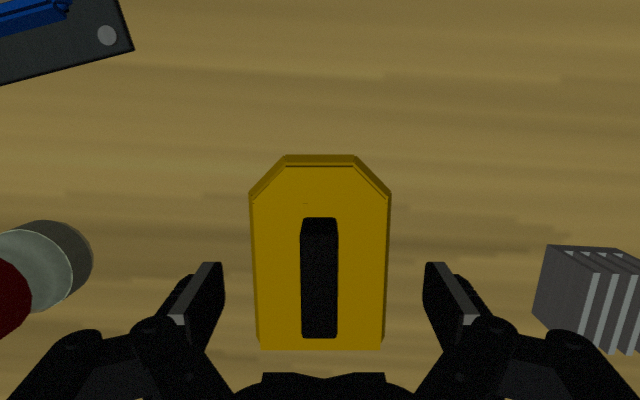

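Request:
arm_command(increments=[[[1,-3,-1.5,0,-0.004],[-1,0,0,1,0],[-1,0,0,0,0],[-1,0,0,0,0],[-1,0,0,0,0],[-1,0,0,0,0],[-1,0,0,0,0]]], force=40)

```text
time_s: 29.28
ee_pos: [0.476, -0.0069, 0.1937]
eef_rot: [-0.002, 0.999, 0.032, 0.035]
contact_force: [-0.2, 0.1, 0.3]
width: 0.174
```

```bash
python3 - <<'E'
from h import *
plan(.4853,-.0063,.192,.064)
plan(.57,.12,.40,.295)
cv2.imwrite("pics/l4.png",imaging.read_camera("wrist"))
E
```

```text
t 29.275 TCP [ 0.476  -0.0069  0.1937] gp [ 0.487  -0.0061  0.0391] th 0.0648 tilt 4.06
roll 0.001 now-axes mm [-1.8  0.1  1.6]  after-turn [-1.8  0.1  1.6]
t 29.275 TCP [ 0.476  -0.0069  0.1937] gp [ 0.487  -0.0061  0.0391] th 0.0648 tilt 4.06
roll -0.23 now-axes mm [ 105.4 -120.6 -199.2]  after-turn [ 130.4  -96.6 -197.5]
```

View pics/l4.png

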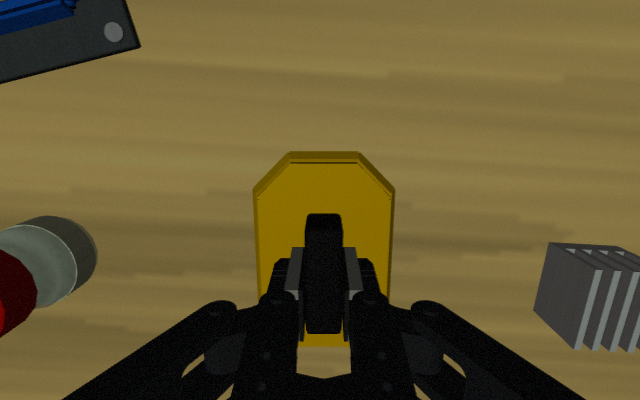

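Request:
arm_command(increments=[[[-1,0,0,-15,0],[-1,0,0,-50,0],[-1,0,0,-60,0],[-1,10,-10,-55,-0.04],[-1,28,-28,-20,-0.1],[-1,34,-30,0,-0.09],[-1,34,-26,0,0],[-1,20,-8,0,0],[-1,4,0,0,0]]])

```text
time_s: 30.45
ee_pos: [0.5673, 0.1232, 0.4161]
eef_rot: [0.002, 0.988, 0.15, 0.037]
contact_force: [-0.7, -0.4, -1.1]
width: 0.175
```

```bash
python3 - <<'E'
from h import *
p=look("green_tray","tray",(.632,.146),z0=.060,save="pics/l5.png")
plan(.634,.1464,.2777,.294)
E
```

```text
green_tray 0.6 6115 [0.644 0.149 0.075]
  fit [(np.float64(0.366), array([0.6328, 0.1463, 0.2845])), (np.float64(0.367), array([0.6332, 0.1461, 0.2903]))]
t 30.55 TCP [0.5669 0.1221 0.4159] gp [0.5783 0.123  0.2613] th 0.3013 tilt 4.22
roll 0.007 now-axes mm [ 50.   -8.1 142. ]  after-turn [ 50.   -8.6 142. ]
```

View pics/l5.png

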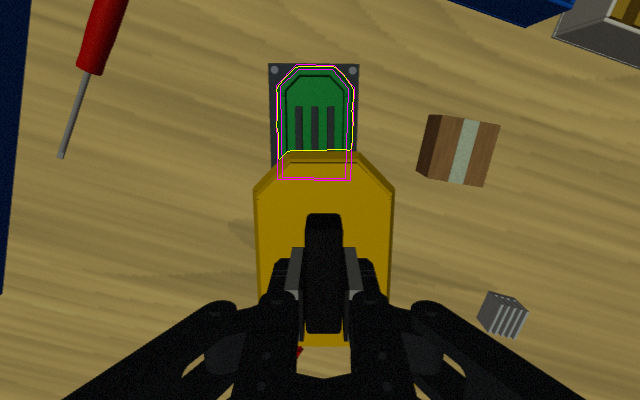

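Request:
arm_command(increments=[[[-1,12,-4,10,0],[-1,18,-5,30,0],[-1,14,-5,38,0],[-1,4,-4,25,0],[-1,0,0,6,0],[-1,0,0,0,0]]])

```text
time_s: 31.3
ee_pos: [0.6168, 0.1509, 0.3066]
eef_rot: [0.004, 0.988, 0.147, 0.037]
contact_force: [0.1, -0.4, 0.4]
width: 0.172
```

```bash
python3 - <<'E'
from h import *
plan(.6342,.1464,.2777,.294)
E
```

```text
t 31.3 TCP [0.6168 0.1509 0.3066] gp [0.6282 0.1512 0.1521] th 0.2955 tilt 4.24
roll 0.002 now-axes mm [ 2.2  5.7 29.3]  after-turn [ 2.2  5.7 29.3]
```

Request:
arm_command(increments=[[[-1,2,5,5,0],[-1,0,0.5,5,0],[-1,0,0,3,0]]])

```text
time_s: 31.68
ee_pos: [0.6221, 0.1451, 0.2961]
eef_rot: [0.005, 0.989, 0.146, 0.039]
contact_force: [-0.6, -0.1, -0.8]
width: 0.174
```

```bash
python3 - <<'E'
from h import *
plan(.6342,.1464,.2777,.294)
cv2.imwrite("pics/l6.png",imaging.read_camera("wrist"))
E
```

```text
t 31.675 TCP [0.6221 0.1451 0.2961] gp [0.6342 0.1454 0.1415] th 0.2941 tilt 4.47
roll 0.0 now-axes mm [-1.1 -1.4 18.3]  after-turn [-1.1 -1.4 18.3]
```

View pics/l6.png

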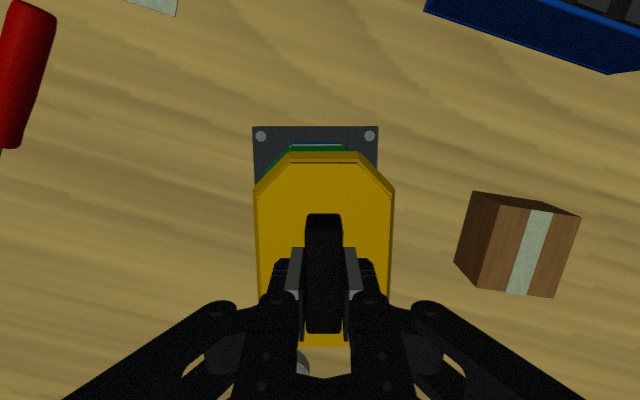

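Request:
arm_command(increments=[[[-1,-1,-1.2,7,0],[-1,0,0,6,0],[-1,0,0,4,0],[-1,0,0,2,0]]])

```text
time_s: 32.22
ee_pos: [0.6222, 0.1465, 0.2759]
eef_rot: [0.005, 0.988, 0.146, 0.039]
contact_force: [-1.8, -0.5, 5.5]
width: 0.175
```

```bash
python3 - <<'E'
from h import *
plan(.6342,.1464,.2777,.294)
E
```

```text
t 32.225 TCP [0.6222 0.1465 0.2759] gp [0.6343 0.1468 0.1213] th 0.2945 tilt 4.49
roll 0.001 now-axes mm [-0.1  0.4 -1.8]  after-turn [-0.1  0.4 -1.8]
```

Contact at the expected height; one small press, then release.

Request:
arm_command(increments=[[[-1,0,0,1.5,0]]])

```text
time_s: 32.35
ee_pos: [0.6225, 0.1468, 0.2753]
eef_rot: [0.005, 0.988, 0.146, 0.039]
contact_force: [-4.5, -0.4, 11.5]
width: 0.172
```

Request:
arm_command(increments=[[[1,0,0,0,0],[1,0,0,0,0],[1,0,0,0,0],[1,0,0,-20,0],[1,0,0,-45,0],[1,0,0,-40,0],[1,-10,0,-15,0],[1,-20,0,0,0],[1,0,0,0,0]]])

```text
time_s: 33.48
ee_pos: [0.5822, 0.138, 0.4014]
eef_rot: [0.005, 0.988, 0.147, 0.041]
contact_force: [0.2, -0.7, -0.4]
width: 1.0
```

```bash
python3 - <<'E'
from h import *
p=look("lid","lid",(.632,.146),z0=.084,save="pics/l7.png")
plan(.634,.1464,.2777,.294)
cv2.imwrite("pics/s7.png",cv2.resize(imaging.read_camera("scene")[150:330,200:460],None,fx=3,fy=3,interpolation=cv2.INTER_CUBIC))
cv2.imwrite("pics/t7.png",imaging.read_camera("top"))
E
```

```text
lid 0.77 9851 [0.636 0.148 0.099]
  fit [(np.float64(0.025), array([0.6343, 0.1456, 0.2985])), (np.float64(0.025), array([0.6341, 0.1456, 0.2943]))]
lid 0.62 2476 [0.428 0.155 0.099]
lid 0.6 215 [0.449 0.007 0.099]
t 33.575 TCP [0.5833 0.1381 0.4011] gp [0.596  0.1387 0.2466] th 0.2955 tilt 4.73
roll 0.002 now-axes mm [ 28.6   1.1 126.1]  after-turn [ 28.6   1.  126.1]
```

View pics/l7.png

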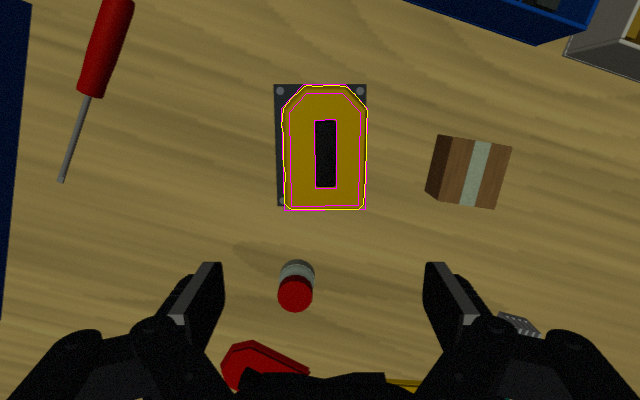

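View pics/s7.png

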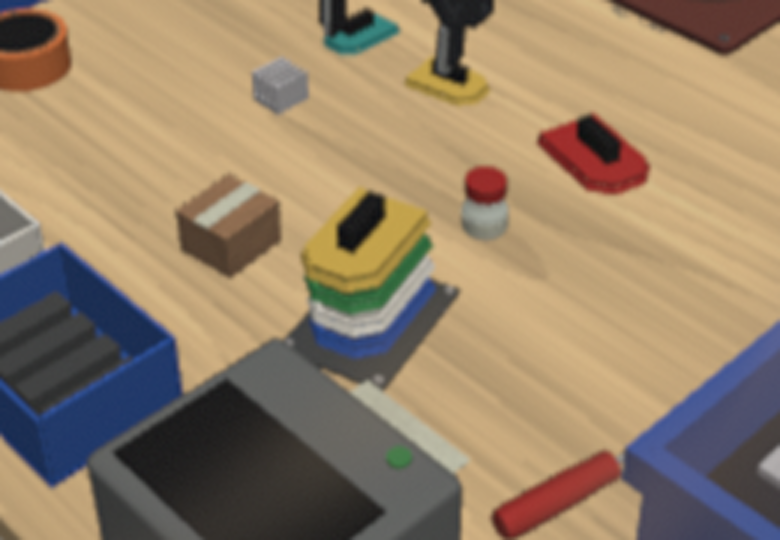

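View pics/t7.png

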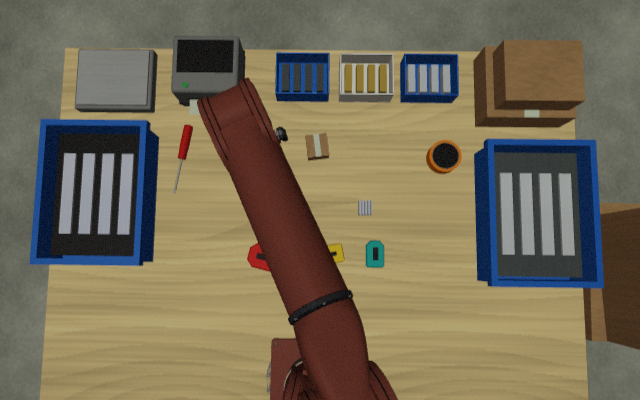

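```bash
python3 - <<'E'
from h import *
K,E=cam("scene");im=imaging.read_camera("scene")
r=look("lid","lid",(.634,.146),z0=.084,camn="scene")
v=cv2.resize(im,None,fx=4,fy=4,interpolation=cv2.INTER_CUBIC)
for k,p,z in[("tray",(.630,.147,.296),.012),("tray",(.631,.1464,.293),.036),("tray",(.6324,.1459,.294),.060),("lid",(.634,.1456,.296),.084)]:
    for P in PARTS[k]:
        h=cv2.convexHull(proj(K,E,place(P,p,z)).astype(np.float32));cv2.polylines(v,[np.round(h*4+1.5).astype(int)],True,(255,0,255),1)
cv2.imwrite("pics/s8.png",v[810:1130,1130:1450][:, :].repeat(1,0) if 0 else cv2.resize(v[810:1130,1130:1450],None,fx=1.8,fy=1.8))
E
```

```text
lid 0.73 599 [0.424 0.202 0.099]
lid 0.72 950 [0.641 0.156 0.099]
  fit [(np.float64(0.053), array([0.6324, 0.1414, 0.3066])), (np.float64(0.054), array([0.6323, 0.1412, 0.3177]))]
lid 0.65 243 [ 0.451 -0.065  0.099]
lid 0.64 300 [0.45  0.065 0.099]
lid 0.62 584 [0.708 0.252 0.099]
lid 0.46 836 [0.697 0.07  0.099]
```

View pics/s8.png

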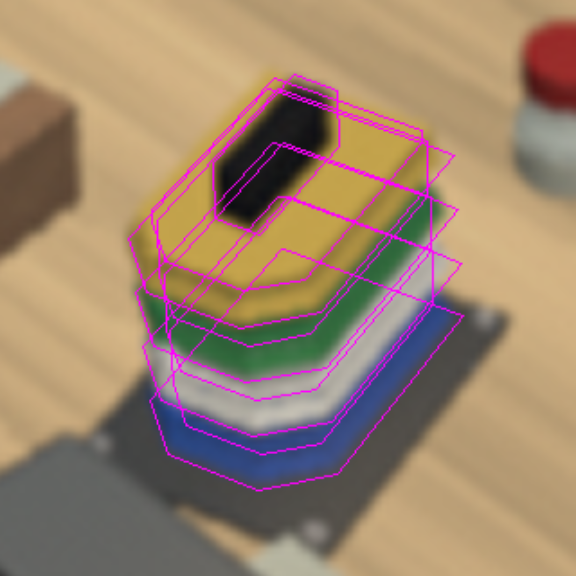

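```bash
python3 -c "
from h import *
print(telemetry.observe()['contact_force'],job.close_job(),telemetry.observe()['time_s'])"
```

```text
the job is handed in; nothing more can be done
the job is handed in; nothing more can be done
```

The stack is built on the dock in the required order: blue tray, white tray, green tray, yellow lid. Each one was let go before the next went on. I handed the job in at about 34 s; no verdict is reported.

**Seating:** Each part met contact at about its expected seated height, within about 2.5 mm. I pressed each to about 12–13 N before letting go.

**Alignment:** Fits from the wrist camera after each release put each part within about 2 mm and 0.01 rad of the one below. The whole stack leans about 6 mm from dock to lid in those estimates, which is up to about 2 mm per layer. In the scene camera the drawn outlines sat about 2 px off by the same amount on every layer, so I put that down to calibration.

**Bystanders:** No bystander looked moved in the last pictures, and the arm never came close to touching one. I checked this by eye only, not by measuring.

**Two things to note:**
- The tool's tilt drifted slowly from 0° to about 4.7° over the job. Each part was gripped while flat, so its own tilt changed by only about 0.5° before it was set down.
- The lid fit from the scene camera differed by about 4–5 mm from the wrist fit. That is within 2 px for that camera, so I trusted the wrist view.

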